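# Heft the three tins and hold up the fullest

### The arm

A 7-joint arm with a two-finger parallel gripper is mounted at the origin on the work surface. World frame = base frame: x ahead of the robot, y to its left, z up, the work surface at z = 0. Lengths are in m, angles in rad, forces in N, time in s.
With the tool pointing down it reaches from about 0.4 to 0.875 m from the base axis. Payload 19.3 kg.
Tool frame: the origin (TCP) lies at the very end of the fingers, on their centre line; the grasp point (between the pads) lies 19 mm behind it; z points along the fingers, y is the line along which they close (so a half turn about z gives the same grasp; the last joint's range is limited). The gripper opens to 85 mm and grips with 20 to 120 N. Pads are 22 mm wide; open, the fingers measure 114 mm over their backs; the gripper's body (76 mm by 85 mm) begins 54 mm behind the grasp point. The pads swing forward as they close: fully open they stand 13 mm farther back than shut.
Start: joints at [1.11, 0.521, -0.036, 1.599, 0.021, 1.021, -0.113], TCP at [0.238, -0.578, 0.231] pointing down, gripper open.
Joint ranges: [-2.91, 2.91], [-0.3, 2.13], [-1.5, 1.42], [0.17, 2.43], [-1.26, 4.41], [0.16, 1.93], [-2.52, 2.52]. Speed limits (rad/s): [1.89, 1.89, 2.39, 2.39, 3.01, 3.01, 3.01].

### API

Orientations are given as [roll, pitch, yaw] about the fixed x, y, z axes, in that order (R = Rz(yaw) Ry(pitch) Rx(roll)).
In Python, from workcell import bot gives the robot as it stands.
- The arm moves only by the tool jog_arm, never from a script. Its argument "motion" is a list of rows, each a list of 5 numbers: the shift along the tool's x, y, z scaled (see below), then the turn about the tool's z scaled (see below), then the opening, from 0 (shut) to 1 (fully open). A call has 1 to 12 rows; each row shifts and turns the commanded pose from where the row before left it, along the tool's axes as they then stand; what a row does not reach is not made up. The controller multiplies each number of a shift by 30 mm and each number of a turn by 0.08 rad. A row lasts 1/10 s, in which the tool goes at most 50 mm and 8.59 degrees, less where a joint would pass 70% of its speed; a pose out of reach is approached as far as the arm can. A call with a number of a shift or a turn outside -1 to 1 is refused whole. A call with a gripper value outside its range is refused whole. The fingers move at their own pace and stop on an object; "newtons" is the grip in N (left out, the last holds). Time passes only in rows, so rows that do not move let the fingers close. It gives the time, the measured TCP pose, the force, the opening and the grip force at its end, in the units of the state.
- bot.observe(): the state, without advancing time (a new reading comes with each control period).
- bot.grab_frame(name): name is "scene" or "top"; returns a dict with "pixels" (384x512x3 uint8, red, green, blue), "fovy" (degrees; the focal length in pixels is half the picture's height over the tangent of half this angle, whatever the lens; pixels are square), "cx", "cy" (the principal point, pixels), "rvec" (rotation vector, rad) and "tvec" (3), from world to camera coordinates, as OpenCV has them. Camera axes: x right, y down, z forward; pixel columns grow to the right and rows downward; lengths in m; the calibration is good to about 2 mm. A picture is of the moment at which its call begins. There is no depth.
- bot.job_done(): hands the job in; it is judged then, once.
The state is a dict: "clock": time; "qpos": joint angles; "qd": joint speeds; "joint_efforts": joint torques, N m; "position": TCP position; "tool_rot": TCP orientation; "force": force on the tool from outside, world axes, zero at the start; "moment": the same for the moment, N m; "grip_width": finger opening in m; "finger_force": force on a finger pad.
Only numpy, scipy, OpenCV 4.12 (cv2) and the standard library are available. Lean on these libraries where they do the work, as an engineer would, in place of code of your own. Each camera call takes 0.05 s, during which the arm holds its last target. There are 200 camera calls.

### The job

Three identical closed tins of rivets stand in a row in the shallow steel tray, and one is much fuller than the others. Going along the row from the robot's left to its right, heft each tin in turn: lift it clear of the tray, feel its weight and stand it back in its place (the last one may stay in the hand if it is the heaviest). Then hold the heaviest tin up, upright and still, about 20 cm above the tray, and finish while holding it, with the two lighter tins standing upright in their places and everything else on the bench left alone.

Things in the scene. Friction and masses are not known exactly. Their poses are not given: they have to be found in the camera images.
- tray: shallow dark steel tray fixed to the bench, 116 mm (its x) by 400 mm (its y, along the row of tins), walls 14 mm high and 3 mm thick, floor 3 mm thick; origin at the centre of its underside, on the work surface; its +y end is the end at the robot's left, and it is turned at most 0.4 rad
- slot_left (a point): the left place in the tray: where the centre of a tin standing there belongs, 43 mm above the work surface, 130 mm along the tray's +y from the middle place; a tin starts within about 12 mm of its place
- slot_middle (a point): the middle place in the tray, likewise, over the tray's origin
- slot_right (a point): the right place in the tray, likewise, 130 mm along the tray's -y from the middle place
- tin_p_center (a point): closed round tin of plain steel with a slip lid, 54 mm across and 80 mm tall, one of three that look exactly alike (which of the three names is the heaviest is not told; their places are shuffled); it stands upright in the tray. This point is its centre, half-way up (40 mm above its underside); z is its axis. Weighs between 0.2 and 0.9 kg; the heaviest is at least 0.2 kg heavier than either of the others, which may differ from one another
- tin_q_center (a point): another of the three closed tins, the same in size and looks as tin_p (54 mm across, 80 mm tall); this point is its centre, half-way up; weight as told for tin_p
- tin_r_center (a point): another of the three closed tins, the same in size and looks as tin_p (54 mm across, 80 mm tall); this point is its centre, half-way up; weight as told for tin_p
- countersink: steel countersink bit, 52 mm long, 13 mm thick, lying across the tray between the left and middle tins; origin under its middle; leave alone
- holddown_knob: knurled steel hold-down knob, 24 mm across, 22 mm tall, standing in the tray near its robot-side wall between the middle and right tins; origin under its middle; leave alone
- plumb_bob: brass plumb bob standing on its cap, point up, 38 mm across, 78 mm tall, on the bench beyond the tray; origin at its underside; leave alone
- bit_case: flat green plastic bit case, 70 by 115 by 28 mm, on the bench beyond the tray; origin under its middle; leave alone
- chuck_key: steel T-shaped chuck key, 61 mm long, 68 mm across the bar, lying flat on the bench on the robot's side of the tray; origin at the bar's middle, on the bench; leave alone
- brush: bench brush lying on the bench at the robot's left; leave alone

How it is judged:
By the outcome, as a careful person would: the job done as asked, in the order asked, and still so for the second after the job is handed in, while the arm keeps its last pose, push and grip.
It also fails if it takes over 59 s, if anything falls off the work surface, if the arm or the gripper's body presses on something with over 40 N, if the wrist force passes 120 N, or if a joint passes its speed limit or range.

## Working session

There is one attempt and no reset: what is moved stays moved. The work goes in short steps, Python scripts to look and compute and a tool call to move; the robot and the scene stay as the last step left them, time stands still between calls to the robot, and variables do not carry over. Pictures are saved under pics/ and viewed, at most 10 in all, crops included, and the job is handed in when it is done.

Besides the shell and the picture viewer there is one more tool, called after "Call:" as name([rows], argument=value, ...), one row to a line, values as JSON. jog_arm: Moves the arm, as the interface text tells. Shifts and turns lie within -1 to 1; 1 stands for 30 mm of shift or 0.08 rad of turn. Its arguments: {"type":"object","properties":{"motion":{"type":"array","items":{"type":"array","items":{"type":"number"}}},"newtons":{"type":"number"}},"required":["motion"]}

```bash
mkdir -p pics
python3 - <<'E'
from workcell import bot
import cv2,numpy as np,pickle
s=bot.observe();print(s)
d={}
for n in("scene","top"):
    f=bot.grab_frame(n);d[n]=f;cv2.imwrite(f"pics/{n}0.png",f["pixels"][:,:,::-1]);print(n,f["fovy"],f["cx"],f["cy"],f["rvec"],f["tvec"])
pickle.dump(d,open("f0.pkl","wb"))
E
```

```text
{'clock': 0.0, 'qpos': array([ 1.10977139,  0.52199289, -0.03634721,  1.60000753,  0.02119307,
        1.02108716, -0.11278042]), 'qd': array([ 1.23786166e-03, -4.94234726e-04,  8.27773549e-04,  9.21685231e-05,
       -1.09413642e-04,  1.14153482e-03,  4.11225869e-04]), 'joint_efforts': array([ 2.39274217e-03, -9.27112913e+01,  1.98090144e+00, -3.69924474e+01,
        1.80024351e-02,  8.16272426e-03,  1.69334130e-04]), 'position': array([ 0.23794542, -0.57757097,  0.23073883]), 'tool_rot': array([-3.14048417e+00,  6.32935488e-05,  3.90848120e-01]), 'force': array([-0.25643941, -0.21947128, -0.23609248]), 'moment': array([-0.04630424,  0.04294956, -0.01503698]), 'finger_force': 0.0, 'grip_width': 0.0853647424975621}
scene 57.76684614577319 254.23938435302858 194.4592557158169 [ 1.99792817  0.72329449 -0.40482647] [-0.51763253 -0.06436239  0.99274305]
top 55.83679153470766 248.1390069785028 187.901849566802 [ 2.02280485 -2.20778509  0.21960387] [0.21651909 0.55433895 0.712728  ]
```

View pics/top0.png

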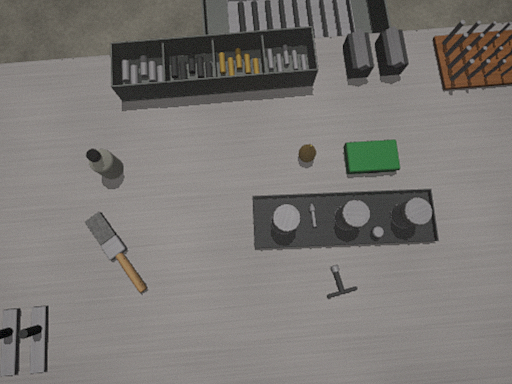

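View pics/scene0.png

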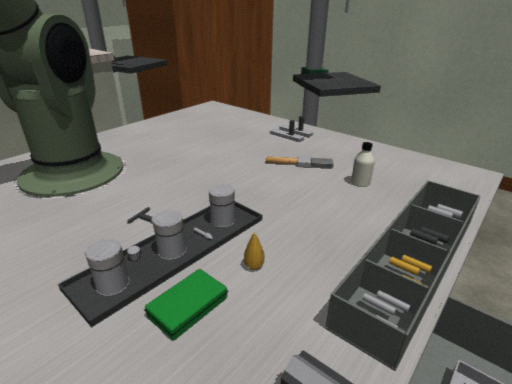

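The top view shows the tins' lids near (287,217), (356,213) and (418,210). The tray corners are near (253,196), (432,190), (437,241) and (256,249). I'll enlarge this area and compute first estimates.

```bash
cat > h.py <<'E'
import cv2,numpy as np
def cam(f):
    fl=f["pixels"].shape[0]/2/np.tan(np.radians(f["fovy"])/2)
    return np.array([[fl,0,f["cx"]],[0,fl,f["cy"]],[0,0,1]]),cv2.Rodrigues(np.array(f["rvec"]))[0],np.array(f["tvec"])
def unproj(f,uv,z):
    K,R,t=cam(f);d=R.T@np.linalg.inv(K)@np.array([*uv,1.]);o=-R.T@t
    return (o+d*(z-o[2])/d[2])[:2]
def proj(f,P):
    K,_,_=cam(f);return cv2.projectPoints(np.array(P,float).reshape(-1,3),np.array(f["rvec"]),np.array(f["tvec"]),K,None)[0][:,0]
E
python3 - <<'E'
import pickle;from h import *
d=pickle.load(open("f0.pkl","rb"));f=d["top"]
for uv in[(253,196),(432,190),(437,241),(256,249)]:print(unproj(f,uv,.014).round(4))
for uv in[(287,217),(356,213),(418,210)]:print(unproj(f,uv,.083).round(4))
im=f["pixels"][180:260,245:445,::-1]
cv2.imwrite("pics/c0.png",cv2.convertScaleAbs(cv2.resize(im,None,fx=4,fy=4,interpolation=cv2.INTER_CUBIC),alpha=1.4))
E
```

```text
[0.5605 0.1575]
[ 0.539  -0.2424]
[ 0.4265 -0.2319]
[0.4436 0.1615]
[0.4992 0.0949]
[ 0.4951 -0.0446]
[ 0.4903 -0.1701]
```

View pics/c0.png

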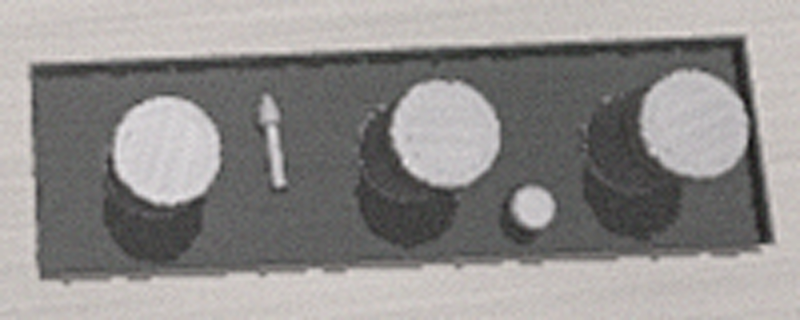

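The crop shows lids at crop pixels (166,151), (445,133) and (694,124), and the tray's rim corners at (32,66), (744,38), (774,242) and (42,278). The knob is at (532,207) and the countersink at (272,140).

Run:
```python
import pickle;from h import *
from scipy.optimize import least_squares
d=pickle.load(open("f0.pkl","rb"));f=d["top"]
K,R,t=cam(f);print("cam",-R.T@t)
g=cv2.cvtColor(f["pixels"],cv2.COLOR_RGB2GRAY)
c=np.array([(32,66),(744,38),(774,242),(42,278)])
uv=(c+.5)/4-.5+[245,180]
loc=np.array([(58,200),(58,-200),(-58,-200),(-58,200)])/1000
W=lambda p:np.c_[loc@np.array([[np.cos(p[2]),-np.sin(p[2])],[np.sin(p[2]),np.cos(p[2])]]).T+p[:2],np.full(4,.014)]
r=least_squares(lambda p:(proj(f,W(p))-uv).ravel(),[.49,-.04,0]);p=r.x;print("tray",p.round(4),r.fun.round(1))
for y in(.13,0,-.13):print("slot",(p[:2]+y*np.array([-np.sin(p[2]),np.cos(p[2])])).round(4))
# lids
m=(g>100).astype(np.uint8); poly=np.zeros_like(m);cv2.fillPoly(poly,[uv.astype(int)],1);poly=cv2.erode(poly,np.ones((3,3)))
th,_=cv2.threshold(g[poly>0].reshape(-1,1),0,255,cv2.THRESH_OTSU);print(th)
n,l,st,ce=cv2.connectedComponentsWithStats(((g>th)&(poly>0)).astype(np.uint8))
for i in range(1,n):
    if st[i][4]>30:
        (u,r_)=cv2.minEnclosingCircle(np.argwhere(l==i)[:,::-1].astype(np.float32));u_=u
        print(st[i],ce[i].round(2),np.round(u_,2),round(r_,1),unproj(f,ce[i],.083).round(4),unproj(f,u_,.083).round(4),unproj(f,ce[i],.025).round(4))
# scene lids
```

```text
cam [0.41716535 0.17774128 0.81026817]
tray [ 0.4934 -0.0382 -0.0429] [-0.3  0.2  0.2 -0.7  0.5  0.6 -0.4 -0.2]
slot [0.4989 0.0917]
slot [ 0.4934 -0.0382]
slot [ 0.4878 -0.1681]
99.0
[405 197  27  27 564] [418.18 210.54] [418.35 210.35] 13.9 [ 0.4891 -0.1703] [ 0.4895 -0.1707] [ 0.4949 -0.198 ]
[343 200  27  27 570] [355.96 212.8 ] [356.08 212.47] 13.9 [ 0.4956 -0.0446] [ 0.4962 -0.0449] [ 0.5018 -0.0623]
[273 204  27  27 577] [286.3  217.16] [286.06 217.47] 13.8 [0.499  0.0963] [0.4985 0.0969] [0.5056 0.0898]
[310 204   7  23  71] [312.85 214.55] [312.5 215. ] 11.1 [0.4996 0.0424] [0.4988 0.0432] [0.5062 0.0316]
[373 227  11  10  84] [377.88 231.33] [377.88 231.29] 5.2 [ 0.4548 -0.0827] [ 0.4549 -0.0827] [ 0.4578 -0.1035]
```

Call:
jog_arm([
  [0,0,0,0.977,1],
  [0,0,0,0.977,1],
  [0,0,0,0.977,1],
  [0,0,0,0.977,1],
  [0,0,0,0.977,1],
  [1,-1,0,0,1],
  [1,-1,0,0,1],
  [1,-1,0,0,1],
  [1,-1,0,0,1],
  [1,-1,0,0,1],
  [1,-1,0,0,1],
  [1,-1,0,0,1],
], newtons=60)

```text
clock: 1.3
position: [0.449, -0.3664, 0.2312]
tool_rot: [-3.141, 0.0, -0.0]
force: [0.1, -0.5, -0.9]
grip_width: 0.0856
finger_force: 0.0
```

Call:
jog_arm([
  [0.7,-1,0,0,1],
  [1,-1,0,0,1],
  [0,-1,0,0,1],
  [0,-1,0,0,1],
  [0,-1,0,0,1],
  [0,-1,0,0,1],
  [0,-1,0,0,1],
  [0,-1,0,0,1],
  [0,-1,0,0,1],
  [0,-1,0,0,1],
  [0,-1,0,0,1],
  [0,-1,0,0,1],
])

```text
clock: 2.5
position: [0.4988, -0.0067, 0.2312]
tool_rot: [3.142, 0.0, -0.0]
force: [0.2, 0.9, 0.1]
grip_width: 0.0853
finger_force: 0.0
```

Call:
jog_arm([
  [0,-1,0,0,1],
  [0,-1,0,0,1],
  [0,-1,0,0,1],
  [0,-0.5,0,0,1],
  [0,0,0,0,1],
  [0,0,0,0,1],
  [0,0,0,0,1],
])

```text
clock: 3.2
position: [0.4991, 0.0961, 0.2312]
tool_rot: [3.141, 0.0, -0.001]
force: [0.0, 0.7, 0.8]
grip_width: 0.0855
finger_force: 0.0
```

Call:
jog_arm([
  [0,0,0.8,0,1],
  [0,0,0.8,0,1],
  [0,0,0.8,0,1],
  [0,0,0.8,0,1],
  [0,0,0.8,0,1],
  [0,0,0.8,0,1],
  [0,0,0.8,0,1],
  [0,0,0.5,0,1],
  [0,0,0.4,0,1],
  [0,0,0,0,1],
])

```text
clock: 4.2
position: [0.4985, 0.0964, 0.0352]
tool_rot: [3.141, 0.002, -0.001]
force: [0.1, -0.3, 0.8]
grip_width: 0.0854
finger_force: 0.0
```

Call:
jog_arm([
  [0,0,0,0,0.5],
  [0,0,0,0,0.4],
  [0,0,0,0,0.3],
  [0,0,0,0,0],
  [0,0,0,0,0],
  [0,0,0,0,0],
  [0,0,0,0,0],
  [0,0,0,0,0],
], newtons=50)

```text
clock: 5.0
position: [0.4996, 0.097, 0.0373]
tool_rot: [-3.141, -0.001, -0.0]
force: [-1.5, -1.0, 7.6]
grip_width: 0.0533
finger_force: 51.1
```

Run:
```python
from workcell import bot
import cv2
f=bot.grab_frame("scene");cv2.imwrite("pics/s1.png",cv2.convertScaleAbs(cv2.resize(f["pixels"][100:330,40:300,::-1],None,fx=2.5,fy=2.5),alpha=1.3))
```

```text
(no output)
```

View pics/s1.png

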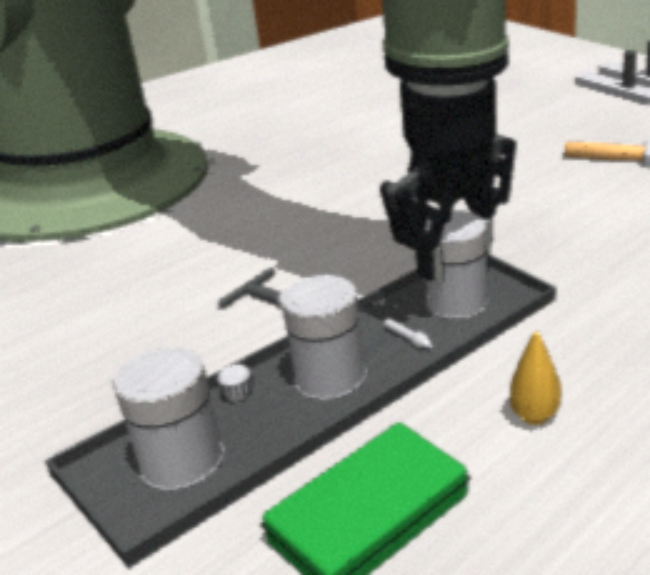

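The picture shows the gripper holding the left tin at (460,260), with everything else undisturbed. Next I lift it and read the weight.

Call:
jog_arm([
  [0,0,-0.3,0,0],
  [0,0,-0.5,0,0],
  [0,0,-0.6,0,0],
  [0,0,-0.6,0,0],
  [0,0,0,0,0],
  [0,0,0,0,0],
  [0,0,0,0,0],
  [0,0,0,0,0],
  [0,0,0,0,0],
  [0,0,0,0,0],
])

```text
clock: 6.05
position: [0.4989, 0.0971, 0.096]
tool_rot: [3.141, 0.001, 0.0]
force: [0.6, -0.4, -2.8]
grip_width: 0.0529
finger_force: 53.2
```

Call:
jog_arm([
  [0,0,0,0,0],
  [0,0,0,0,0],
])

```text
clock: 6.25
position: [0.4991, 0.0971, 0.0962]
tool_rot: [3.142, 0.0, -0.0]
force: [-0.0, -0.4, -3.5]
grip_width: 0.0531
finger_force: 53.2
```

Call:
jog_arm([
  [0,0,0,0,0],
  [0,0,0,0,0],
])

```text
clock: 6.45
position: [0.4991, 0.0971, 0.0963]
tool_rot: [-3.142, -0.0, -0.0]
force: [-0.1, -0.8, -4.0]
grip_width: 0.0531
finger_force: 53.2
```

Run:
```python
from workcell import bot
s=bot.observe();print(s["force"],s["joint_efforts"],s["position"],s["grip_width"])
import cv2
f=bot.grab_frame("scene");cv2.imwrite("pics/s2.png",cv2.convertScaleAbs(cv2.resize(f["pixels"][100:330,40:300,::-1],None,fx=2.5,fy=2.5),alpha=1.3))
```

```text
[-0.06094612 -0.75715396 -4.03359676] [-1.04722250e-02 -8.35661745e+01  1.65144224e-01 -2.50628901e+01
  1.16890189e-02  3.02633984e-03 -5.42825023e-05] [0.49909388 0.09709929 0.09631179] 0.05311930373548245
```

View pics/s2.png

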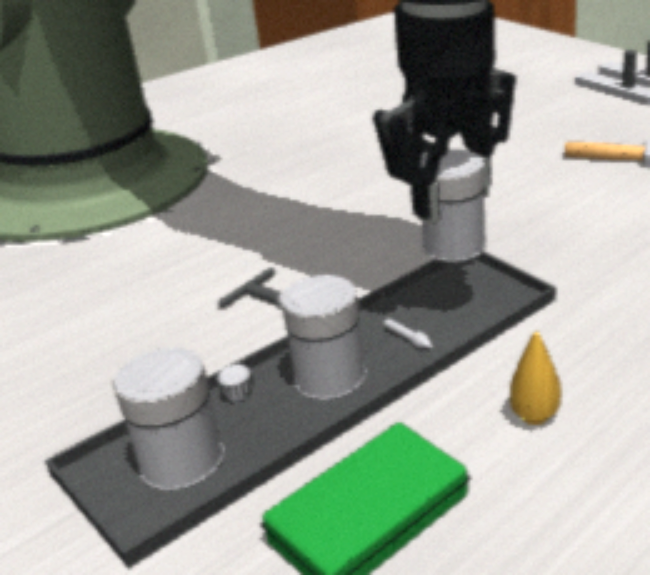

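The picture shows the left tin held clear of the tray at (455,205). Its weight reads about 4 N. I set it back, shifted slightly toward its exact place.

Call:
jog_arm([
  [0,0.15,0,0,0],
  [0,0,0.5,0,0],
  [0,0,0.6,0,0],
  [0,0,0.5,0,0],
  [0,0,0.2,0,0],
  [0,0,0.1,0,0],
  [0,0,0.05,0,0],
  [0,0,0,0,0],
  [0,0,0,0,0],
])

```text
clock: 7.4
position: [0.4994, 0.0927, 0.0383]
tool_rot: [-3.141, -0.001, -0.0]
force: [-0.6, -0.1, -3.5]
grip_width: 0.0533
finger_force: 53.3
```

Call:
jog_arm([
  [0,0,0.03,0,0],
  [0,0,0,0,0],
  [0,0,0,0,0],
])

```text
clock: 7.7
position: [0.4994, 0.0927, 0.0373]
tool_rot: [-3.141, -0.001, -0.0]
force: [-1.3, -1.2, 7.0]
grip_width: 0.0534
finger_force: 54.1
```

Call:
jog_arm([
  [0,0,0,0,0.3],
  [0,0,0,0,0.75],
  [0,0,0,0,1],
  [0,0,0,0,1],
  [0,0,0,0,1],
  [0,0,-0.4,0,1],
  [0,0,-0.8,0,1],
  [0,0,-1,0,1],
  [0,0,-1,0,1],
  [0,0,-0.8,0,1],
  [0,0,0,0,1],
  [0,0,0,0,1],
])

```text
clock: 8.9
position: [0.4992, 0.0926, 0.1577]
tool_rot: [-3.141, -0.001, -0.0]
force: [-0.3, 0.1, -0.1]
grip_width: 0.0856
finger_force: 0.0
```

Call:
jog_arm([
  [-0.12,0.6,0,0,1],
  [0,1,0,0,1],
  [0,1,0,0,1],
  [0,1,0,0,1],
  [0,0.98,0,0,1],
  [0,0,0,0,1],
  [0,0,0,0,1],
  [0,0,0,0,1],
])

```text
clock: 9.7
position: [0.4953, -0.0438, 0.1565]
tool_rot: [-3.141, 0.001, 0.001]
force: [0.0, 1.3, 0.9]
grip_width: 0.0856
finger_force: 0.0
```

Run:
```python
from workcell import bot
import cv2
f=bot.grab_frame("scene");cv2.imwrite("pics/s3.png",cv2.convertScaleAbs(cv2.resize(f["pixels"][100:330,40:300,::-1],None,fx=2.5,fy=2.5),alpha=1.3))
```

```text
(no output)
```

View pics/s3.png

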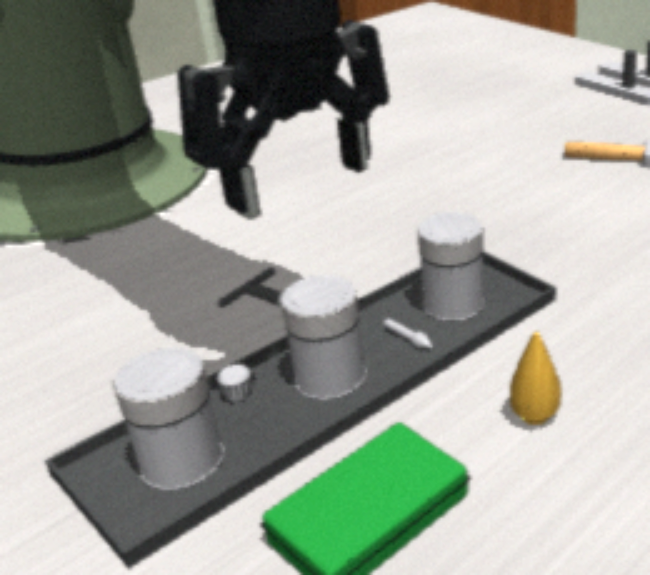

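The left tin stands upright at (450,265), the gripper is above the middle tin at (320,335), and nothing else has moved.

Call:
jog_arm([
  [0,0,0.6,0,1],
  [0,0,0.8,0,1],
  [0,0,0.8,0,1],
  [0,0,0.8,0,1],
  [0,0,0.6,0,1],
  [0,0,0.33,0,1],
  [0,0,0,0,1],
  [0,0,0,0,0.5],
  [0,0,0,0,0.4],
  [0,0,0,0,0.3],
  [0,0,0,0,0],
  [0,0,0,0,0],
])

```text
clock: 10.95
position: [0.4961, -0.0447, 0.0401]
tool_rot: [-3.141, -0.002, -0.0]
force: [-1.5, 2.8, 8.2]
grip_width: 0.0536
finger_force: 50.7
```

Call:
jog_arm([
  [0,0,0,0,0],
  [0,0,0,0,0],
  [0,0,0,0,0],
])

```text
clock: 11.25
position: [0.4961, -0.0447, 0.0401]
tool_rot: [-3.141, -0.002, 0.0]
force: [-0.8, 1.4, 8.3]
grip_width: 0.0532
finger_force: 50.7
```

Call:
jog_arm([
  [0,0,-0.3,0,0],
  [0,0,-0.5,0,0],
  [0,0,-0.6,0,0],
  [0,0,-0.6,0,0],
  [0,0,0,0,0],
  [0,0,0,0,0],
  [0,0,0,0,0],
  [0,0,0,0,0],
  [0,0,0,0,0],
  [0,0,0,0,0],
])

```text
clock: 12.25
position: [0.4953, -0.0448, 0.0986]
tool_rot: [-3.142, 0.001, -0.0]
force: [-0.7, 0.1, -7.2]
grip_width: 0.0531
finger_force: 54.9
```

Call:
jog_arm([
  [0,0,0,0,0],
  [0,0,0,0,0],
])

```text
clock: 12.45
position: [0.4954, -0.0448, 0.0989]
tool_rot: [-3.142, 0.0, 0.0]
force: [-0.1, -0.2, -7.9]
grip_width: 0.0532
finger_force: 54.9
```

Call:
jog_arm([
  [0,0,0,0,0],
  [0,0,0,0,0],
])

```text
clock: 12.65
position: [0.4955, -0.0448, 0.099]
tool_rot: [-3.142, 0.0, 0.0]
force: [0.9, -0.1, -6.5]
grip_width: 0.0532
finger_force: 54.9
```

Middle is about 7.2 N. I set it back on its exact place.

Call:
jog_arm([
  [-0.06,-0.2,0,0,0],
  [0,0,0.5,0,0],
  [0,0,0.6,0,0],
  [0,0,0.5,0,0],
  [0,0,0.2,0,0],
  [0,0,0.1,0,0],
  [0,0,0.05,0,0],
  [0,0,0,0,0],
  [0,0,0,0,0],
])

```text
clock: 13.55
position: [0.494, -0.0388, 0.041]
tool_rot: [-3.142, -0.001, -0.0]
force: [-0.3, 0.1, -7.1]
grip_width: 0.0531
finger_force: 54.6
```

Call:
jog_arm([
  [0,0,0.035,0,0],
  [0,0,0,0,0],
  [0,0,0,0,0],
])

```text
clock: 13.85
position: [0.4941, -0.0388, 0.0401]
tool_rot: [3.142, -0.001, -0.0]
force: [-1.7, 1.1, 5.9]
grip_width: 0.053
finger_force: 55.5
```

Call:
jog_arm([
  [0,0,0,0,0.3],
  [0,0,0,0,0.75],
  [0,0,0,0,1],
  [0,0,0,0,1],
  [0,0,0,0,1],
  [0,0,-0.4,0,1],
  [0,0,-0.8,0,1],
  [0,0,-1,0,1],
  [0,0,-1,0,1],
  [0,0,-0.8,0,1],
  [0,0,0,0,1],
  [0,0,0,0,1],
])

```text
clock: 15.05
position: [0.4938, -0.0389, 0.1603]
tool_rot: [3.142, -0.001, -0.0]
force: [-0.7, 0.1, -1.3]
grip_width: 0.0857
finger_force: 0.0
```

Call:
jog_arm([
  [-0.16,0.6,0,0,1],
  [0,1,0,0,1],
  [0,1,0,0,1],
  [0,1,0,0,1],
  [0,0.78,0,0,1],
  [0,0,0,0,1],
  [0,0,0,0,1],
  [0,0,0,0,1],
])

```text
clock: 15.85
position: [0.4887, -0.1692, 0.159]
tool_rot: [-3.141, 0.001, 0.001]
force: [-0.7, 0.1, 0.0]
grip_width: 0.0853
finger_force: 0.0
```

Run:
```python
from workcell import bot
import cv2
f=bot.grab_frame("scene");cv2.imwrite("pics/s4.png",cv2.convertScaleAbs(cv2.resize(f["pixels"][100:330,40:300,::-1],None,fx=2.5,fy=2.5),alpha=1.3))
```

```text
(no output)
```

View pics/s4.png

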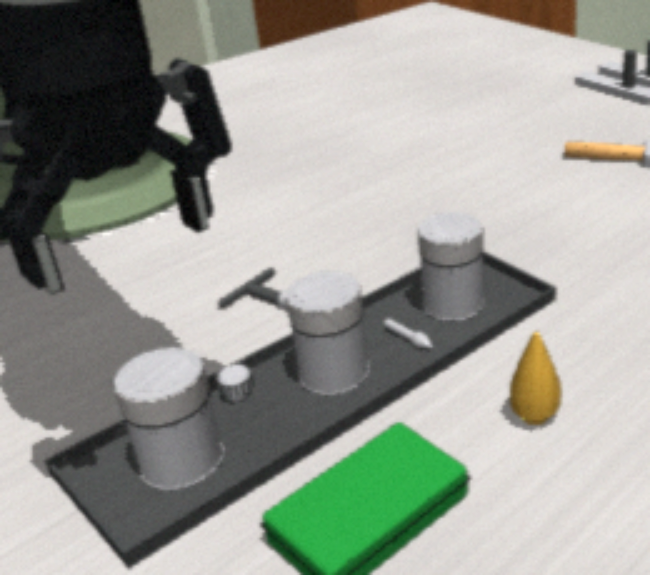

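The left and middle tins stand upright in their places, at (450,265) and (328,330). The gripper is above the right tin.

Call:
jog_arm([
  [0,0,0.6,0,1],
  [0,0,0.8,0,1],
  [0,0,0.8,0,1],
  [0,0,0.8,0,1],
  [0,0,0.6,0,1],
  [0,0,0.38,0,1],
  [0,0,0,0,1],
  [0,0,0,0,0.5],
  [0,0,0,0,0.4],
  [0,0,0,0,0.3],
  [0,0,0,0,0],
  [0,0,0,0,0],
])

```text
clock: 17.1
position: [0.4895, -0.1702, 0.0411]
tool_rot: [3.141, -0.002, 0.0]
force: [-0.8, 1.2, 6.5]
grip_width: 0.0529
finger_force: 51.2
```

Call:
jog_arm([
  [0,0,0,0,0],
  [0,0,0,0,0],
  [0,0,0,0,0],
])

```text
clock: 17.4
position: [0.4894, -0.1702, 0.0411]
tool_rot: [3.141, -0.002, -0.0]
force: [-1.3, 2.2, 6.6]
grip_width: 0.053
finger_force: 51.2
```

Call:
jog_arm([
  [0,0,-0.3,0,0],
  [0,0,-0.5,0,0],
  [0,0,-0.6,0,0],
  [0,0,-0.6,0,0],
  [0,0,0,0,0],
  [0,0,0,0,0],
  [0,0,0,0,0],
  [0,0,0,0,0],
  [0,0,0,0,0],
  [0,0,0,0,0],
])

```text
clock: 18.4
position: [0.4887, -0.1701, 0.0997]
tool_rot: [-3.141, 0.001, -0.0]
force: [0.5, -0.5, -3.5]
grip_width: 0.0528
finger_force: 53.2
```

Call:
jog_arm([
  [0,0,0,0,0],
  [0,0,0,0,0],
])

```text
clock: 18.6
position: [0.4888, -0.1702, 0.1]
tool_rot: [-3.142, 0.0, -0.0]
force: [-0.4, -0.2, -3.3]
grip_width: 0.053
finger_force: 53.2
```

Call:
jog_arm([
  [0,0,0,0,0],
  [0,0,0,0,0],
])

```text
clock: 18.8
position: [0.4889, -0.1702, 0.1]
tool_rot: [-3.142, 0.0, -0.0]
force: [0.2, -0.2, -3.2]
grip_width: 0.053
finger_force: 53.2
```

The right tin reads about 3.3 N, so the middle one, at about 7.2 N, is the heaviest.

Call:
jog_arm([
  [-0.02,-0.05,0,0,0],
  [0,0,0.5,0,0],
  [0,0,0.6,0,0],
  [0,0,0.5,0,0],
  [0,0,0.2,0,0],
  [0,0,0.1,0,0],
  [0,0,0.07,0,0],
  [0,0,0,0,0],
  [0,0,0,0,0],
])

```text
clock: 19.7
position: [0.4885, -0.1688, 0.0414]
tool_rot: [3.141, -0.001, -0.0]
force: [-0.3, 0.3, -3.6]
grip_width: 0.0531
finger_force: 53.4
```

Call:
jog_arm([
  [0,0,0.03,0,0],
  [0,0,0,0,0],
  [0,0,0,0,0],
])

```text
clock: 20.0
position: [0.4886, -0.1688, 0.041]
tool_rot: [3.141, -0.001, -0.0]
force: [-4.0, 2.1, 15.9]
grip_width: 0.0532
finger_force: 55.1
```

Call:
jog_arm([
  [0,0,0,0,0.3],
  [0,0,0,0,0.75],
  [0,0,0,0,1],
  [0,0,0,0,1],
  [0,0,0,0,1],
  [0,0,-0.4,0,1],
  [0,0,-0.8,0,1],
  [0,0,-1,0,1],
  [0,0,-1,0,1],
  [0,0,-0.8,0,1],
  [0,0,0,0,1],
  [0,0,0,0,1],
])

```text
clock: 21.2
position: [0.4884, -0.1688, 0.1608]
tool_rot: [3.141, -0.001, -0.0]
force: [-0.5, -0.6, -1.1]
grip_width: 0.0855
finger_force: 0.0
```

Call:
jog_arm([
  [0.18,-0.6,0,0,1],
  [0,-1,0,0,1],
  [0,-1,0,0,1],
  [0,-1,0,0,1],
  [0,-0.74,0,0,1],
  [0,0,0,0,1],
  [0,0,0,0,1],
  [0,0,0,0,1],
])

```text
clock: 22.0
position: [0.4934, -0.0394, 0.1597]
tool_rot: [3.141, 0.001, -0.001]
force: [-0.0, 0.8, -0.9]
grip_width: 0.0855
finger_force: 0.0
```

Run:
```python
from workcell import bot
import cv2
f=bot.grab_frame("scene");cv2.imwrite("pics/s5.png",cv2.convertScaleAbs(cv2.resize(f["pixels"][100:330,40:300,::-1],None,fx=2.5,fy=2.5),alpha=1.3))
```

```text
(no output)
```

View pics/s5.png

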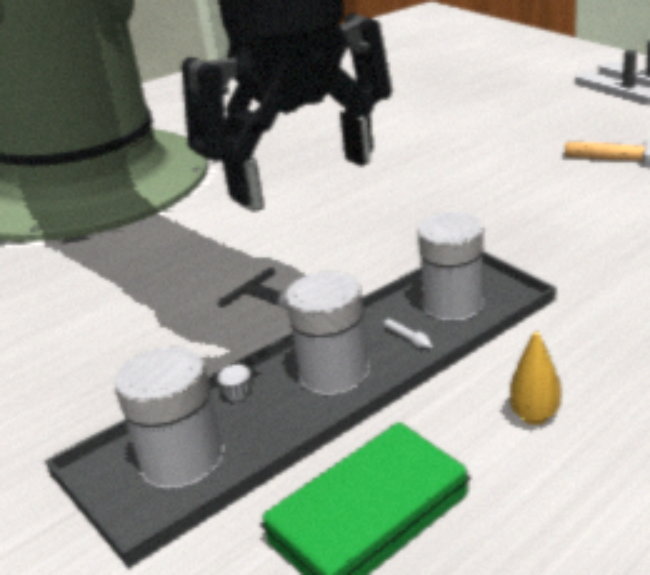

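All three tins stand upright in their places, at (168,415), (328,330) and (450,265). Now I grasp the middle one and raise it 200 mm.

Call:
jog_arm([
  [0,0,0.6,0,1],
  [0,0,0.8,0,1],
  [0,0,0.8,0,1],
  [0,0,0.8,0,1],
  [0,0,0.6,0,1],
  [0,0,0.38,0,1],
  [0,0,0,0,1],
  [0,0,0,0,0.5],
  [0,0,0,0,0.4],
  [0,0,0,0,0.3],
  [0,0,0,0,0],
  [0,0,0,0,0],
])

```text
clock: 23.25
position: [0.4942, -0.0385, 0.0417]
tool_rot: [3.142, -0.002, -0.0]
force: [-0.7, 0.5, 7.6]
grip_width: 0.0528
finger_force: 50.9
```

Call:
jog_arm([
  [0,0,0,0,0],
  [0,0,0,0,0],
  [0,0,0,0,0],
])

```text
clock: 23.55
position: [0.4942, -0.0385, 0.0417]
tool_rot: [3.142, -0.002, -0.0]
force: [-2.7, 1.8, 8.1]
grip_width: 0.0532
finger_force: 50.9
```

Call:
jog_arm([
  [0,0,-0.3,0,0],
  [0,0,-0.6,0,0],
  [0,0,-0.8,0,0],
  [0,0,-0.8,0,0],
  [0,0,-0.8,0,0],
  [0,0,-0.8,0,0],
  [0,0,-0.8,0,0],
  [0,0,-0.8,0,0],
  [0,0,-0.6,0,0],
  [0,0,-0.4,0,0],
  [0,0,0,0,0],
  [0,0,0,0,0],
])

```text
clock: 24.75
position: [0.4932, -0.0385, 0.2412]
tool_rot: [3.142, 0.001, -0.0]
force: [-0.4, 0.5, -8.3]
grip_width: 0.0535
finger_force: 54.7
```

Call:
jog_arm([
  [0,0,0,0,0],
  [0,0,0,0,0],
  [0,0,0,0,0],
  [0,0,0,0,0],
  [0,0,0,0,0],
  [0,0,0,0,0],
  [0,0,0,0,0],
  [0,0,0,0,0],
])

```text
clock: 25.55
position: [0.4937, -0.0385, 0.2417]
tool_rot: [-3.142, 0.0, -0.0]
force: [-0.1, -0.8, -7.6]
grip_width: 0.0532
finger_force: 54.7
```

Run:
```python
from workcell import bot
import cv2
f=bot.grab_frame("scene");cv2.imwrite("pics/s6.png",cv2.convertScaleAbs(cv2.resize(f["pixels"][60:330,40:300,::-1],None,fx=2.2,fy=2.2),alpha=1.3))
```

```text
(no output)
```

View pics/s6.png

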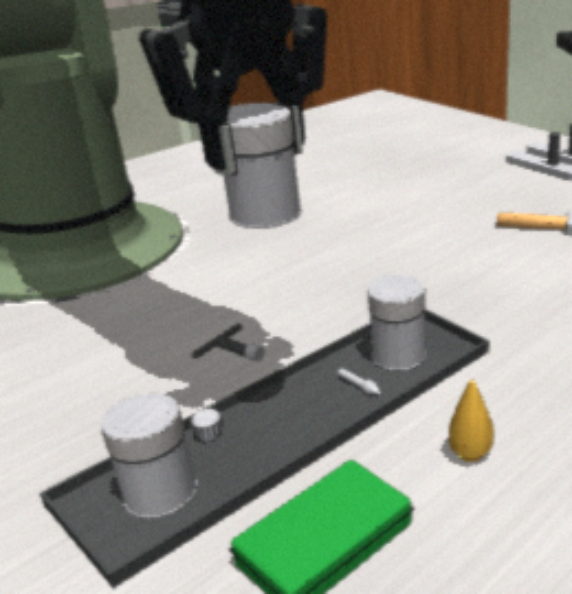

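The tin is held upright at (262,165), 200 mm up, and still. The other two stand at (150,455) and (398,320), and nothing else has moved. I'm handing it in.

```bash
python3 -c "
from workcell import bot
print(bot.job_done())"
```

```text
the job is handed in; nothing more can be done
None
```

I hefted the tins left to right (about 4, 7.2 and 3.3 N) and handed the job in with the heaviest, the middle one, held upright and still 20 cm above the tray; the two lighter tins stand upright in their places, and nothing else looked moved in the last picture.

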